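# Load the muffin carrier, then serve the roll with tongs

### The arm

A 7-joint arm with a two-finger parallel gripper is mounted at the origin on a cart in front of the work surface, level with it; the furniture and walls round the work are solid. World frame = base frame: x ahead of the robot, y to its left, z up, the work surface at z = 0. Lengths are in m, angles in rad, forces in N, time in s.
With the tool pointing down it reaches from about 0.425 to 0.8 m from the base axis. Payload 8.3 kg.
Tool frame: the origin (TCP) lies between the finger pads; the fingertips stand 22 mm ahead of it and the grasp point (between the pads) lies 3 mm ahead of it (bot.tip_extent is the z of the fingertips in the tool frame, in m); z points along the fingers, y is the line along which they close (so a half turn about z gives the same grasp; the last joint's range is limited). The gripper opens to 85 mm and grips with 20 to 120 N. Pads are 22 mm wide; open, the fingers measure 114 mm over their backs; the gripper's body (76 mm by 85 mm) begins 54 mm behind the grasp point. The pads swing forward as they close: fully open they stand 13 mm farther back than shut.
Start: joints at [-1.237, 0.383, 0.016, 1.37, -0.006, 1.388, -0.046], TCP at [0.241, 0.576, 0.218] pointing down, gripper open.
Joint ranges: [-2.95, 2.95], [-0.25, 2.06], [-1.52, 1.56], [0.18, 2.33], [-1.44, 4.58], [0.02, 2.06], [-3.01, 3.01]. Speed limits (rad/s): [2.39, 2.39, 3.01, 3.01, 3.14, 3.14, 3.14].

### API

Orientations are given as [roll, pitch, yaw] about the fixed x, y, z axes, in that order (R = Rz(yaw) Ry(pitch) Rx(roll)).
In Python, from workcell import bot gives the robot as it stands.
- The arm moves only by the tool step_arm, never from a script. Its argument "commands" is a list of rows, each an object of numbers: "dx", "dy", "dz": the shift along the tool's x, y, z in m; "turn": the turn about the tool's z in rad; "jaw": the gripper's target within -1 to 1 (shut at 1, half-way at 0, fully open at -1). In form: [{"dx": .., "dy": .., "dz": .., "turn": .., "jaw": ..}, ...]. A call has 1 to 8 rows; each row shifts and turns the commanded pose from where the row before left it, along the tool's axes as they then stand; what a row does not reach is not made up. A row lasts 1/10 s, in which the tool goes at most 50 mm and 8.59 degrees, less where a joint would pass 70% of its speed; a pose out of reach is approached as far as the arm can. A call is refused whole if a number of a shift passes 0.05 or a number of a turn 0.15, either way. A call with a gripper value outside its range is refused whole. The fingers move at their own pace and stop on an object; "newtons" is the grip in N (left out, the last holds). Time passes only in rows, so rows that do not move let the fingers close. It gives the time, the measured TCP pose, the force, the opening and the grip force at its end, in the units of the state.
- bot.observe(): the state, without advancing time (a new reading comes with each control period).
- bot.grab_frame(name): name is "scene" or "side" or "wrist"; returns the picture (400x640x3 uint8, blue, green, red); there is no depth.
- bot.get_calibration(name): a dict with "fx", "fy", "cx", "cy" (pixels), "origin" and "attitude" of the camera in the world; the wrist camera has in their place "mount" (4x4, takes a point from camera to tool coordinates, whose origin is the TCP and whose axes are the flange's). Camera axes: x right, y up, looking along -z (the intrinsics and any distortion apply to the point x, -y, -z); pixel columns grow to the right and rows downward; lengths in m; the calibration is good to about 2 mm. The wrist camera is an equidistant fisheye: a pixel r from the principal point sees the ray r / f radians off the axis. A picture is of the moment at which its call begins: read the wrist's pose just before it. get_calibration takes no time and is no camera call.
- bot.sign_off(): hands the job in; it is judged then, once.
The state is a dict: "t": time; "qpos": joint angles; "joint_velocities": joint speeds; "effort": joint torques, N m; "position": TCP position; "orientation": TCP orientation; "wrist_force": force on the tool from outside, world axes, zero at the start; "ft_torque": the same for the moment, N m; "gripper_width": opening from 0.0 (shut) to 1.0 (fully open); "grasp_force": force on a finger pad.
Only numpy, scipy, OpenCV 4.12 (cv2) and the standard library are available. Lean on these libraries where they do the work, as an engineer would, in place of code of your own. Each camera call takes 0.05 s, during which the arm holds its last target. There are 200 camera calls.

### The job

Set out the tea-time baking: put the two loose muffins upright into the two empty wells of the wooden carrier, one in each, and let go of them. Then pick up the spring tongs, close their jaws on the bread roll on the small round board, and lift it clear, so that the roll is at least 10 cm above the worktop; finish while holding it there, still, squeezed in the tongs. Touch the roll only with the tongs, leave the third muffin in its well, and do not disturb the jars and bottle standing around.

Things in the scene. Friction and masses are not known exactly. Their poses are not given: they have to be found in the camera images.
- carrier: Fixed wooden carrier, a plank 224 (its x) x 76 (its y) x 18 mm high with a thin steel grip at each end (255 mm over all). Three round wells in a row along its x, 52 mm wide, 13 mm deep, 68 mm apart. Origin: centre of the underside, on the worktop; z up.
- well_0 (a point): Centre of the floor (5 mm above the worktop) of the empty well at the carrier's -x end.
- well_1 (a point): Centre of the floor (5 mm above the worktop) of the middle well, empty.
- well_2 (a point): Centre of the floor (5 mm above the worktop) of the well at the carrier's +x end; muffin_c stands in it.
- muffin_a: Loose muffin in a pale pleated paper case, standing on the worktop: 48 mm tall, 36 mm wide at the base, 44 mm at 32 mm, upright rim 45 mm wide from 31 to 36 mm, then a brown dome. Rigid, 45 g. Origin: centre of its underside, z up. Standing in a well its lowest 13 mm are hidden and fingers do not fit in beside it, so grip it higher than that.
- muffin_b: Loose muffin exactly like muffin_a, standing on the worktop. Either may go into either empty well.
- muffin_c: The same kind of muffin, already in the carrier's well_2; stays there.
- board: Fixed round wooden serving board, 84 mm across, 10 mm high. Origin: centre of the underside. Behind it, the microwave (255 mm tall, y -0.29 to 0.17) has its front at world x = 0.66 and its handle out to 0.63: keep the hand clear when passing.
- roll: Small rigid bread roll with a domed top, standing on the board: 36 mm wide from 4 to 25 mm above its underside, 34.5 mm tall, about 40 g. Origin: centre of its underside, z up.
- tongs: Loose spring tongs lying flat, 22 mm tall, 177 mm long, 110 g; two flat steel arms open sideways. Origin: on the hinge axis at the rear end, at the underside; z up; x is the midline of the open tongs, towards the jaws. The frame belongs to the left (+y) arm: the midline of squeezed tongs heads along x turned by plus half the joint value. Centre of mass about 85 mm from the hinge.
- tongs_grip (a point): On the open tongs' midline, mid-height, 75 mm from the hinge: between the two black sleeves (40 mm long, 22 mm tall) by which they are squeezed. 60 mm over the sleeves' outsides when open, 45 mm (outsides parallel) when closed on the roll. The spring pushes each sleeve out with 3 N when open, 5 N at 53 mm, 7 N at 45 mm.
- tongs_jaws (a point): On the open tongs' midline, mid-height, 150 mm from the hinge: midway between the flat steel jaws, 42 mm long, 22 mm tall, 66 mm apart when open, 52 mm with the sleeves squeezed to 53 mm (the tongs can be carried so, half open), 36 mm when closed on the roll. In squeezed tongs the true middle lies 150 mm from the hinge along the turned midline.
- tongs_arm (a joint): Hinge of the tongs, rad: 0 = open (rest), 0.2 = closed on the roll, 0.42 = jaws together. Springs back to 0.
- spice_jar: Bystander: small glass spice jar with red cap, 45 mm wide, 106 mm tall, beyond the carrier. Origin: underside centre.
- salt_jar: Bystander: pink jar, 55 mm wide, 92 mm tall, beyond the carrier. Origin: underside centre.
- dropper_bottle: Bystander: brown dropper bottle, 33 mm wide, 102 mm tall, to the right of the microwave's front. Origin: underside centre.
Not all that is in view belongs to the job. Leave any black or pink look-alike of the muffin_a alone.

How it is judged:
By the outcome, as a careful person would: the job done as asked, in the order asked, and still so for the second after the job is handed in, while the arm keeps its last pose, push and grip.
It also fails if it takes over 64 s, if anything falls off the work surface, if the arm or the gripper's body presses on something with over 40 N, if the wrist force passes 120 N, or if a joint passes its speed limit or range.

## Working session

There is one attempt and no reset: what is moved stays moved. The work goes in short steps, Python scripts to look and compute and a tool call to move; the robot and the scene stay as the last step left them, time stands still between calls to the robot, and variables do not carry over. Pictures are saved under pics/ and viewed, at most 10 in all, crops included, and the job is handed in when it is done.

Besides the shell and the picture viewer there is one more tool, called after "Emit:" as name([rows], argument=value, ...), one row to a line, values as JSON. step_arm: Moves the arm, as the interface text tells. Its arguments: {"type":"object","properties":{"commands":{"type":"array"},"newtons":{"type":"number"}},"required":["commands"]}

```bash
mkdir -p pics
cat > h.py <<'E'
import numpy as np, cv2
from scipy.spatial.transform import Rotation as R
from workcell import bot
E
python3 - <<'E'
from h import *
s=bot.observe(); print(s)
for n in ("scene","side","wrist"):
    print(n,bot.get_calibration(n))
    cv2.imwrite(f"pics/{n}0.png",bot.grab_frame(n))
E
```

```text
{'t': 0.0, 'qpos': array([-1.2368605 ,  0.38422915,  0.01636764,  1.37118746, -0.00630796,
        1.38824095, -0.0464762 ]), 'joint_velocities': array([ 1.92493502e-05, -8.58653010e-04, -4.76104726e-04,  4.58830823e-04,
        3.58260116e-04,  4.01352898e-04, -1.20173328e-03]), 'effort': array([ 3.56588425e-04, -6.27607298e+01,  8.44500270e-01, -3.71810710e+01,
        1.66603632e-02,  1.45925555e-02,  4.57455940e-06]), 'position': array([0.2413108 , 0.57593142, 0.21746941]), 'orientation': array([-3.13957693e+00,  2.79500013e-05,  2.74484862e+00]), 'wrist_force': array([-0.08313832,  0.32121507,  0.46751036]), 'ft_torque': array([-0.04608784, -0.04548374, -0.01496912]), 'grasp_force': 0.0, 'gripper_width': 1.0047525092580782}
scene {'fx': 383.8204952263538, 'fy': 383.8204952263538, 'cx': 324.0376870039929, 'cy': 195.58644323979516, 'origin': array([ 0.08161541, -0.69245238,  0.52563178]), 'attitude': array([ 1.06573488,  0.02418504, -0.63539207])}
side {'fx': 395.4526674384209, 'fy': 395.4526674384209, 'cx': 319.28647888887247, 'cy': 190.99238623115724, 'origin': array([0.39595209, 0.91043552, 0.82060439]), 'attitude': array([ 0.89434511, -0.02298565, -2.92992007])}
wrist {'fx': 309.70691628693146, 'fy': 309.70691628693146, 'cx': 312.15893860892083, 'cy': 202.23331241918765, 'mount': array([[ 6.42015711e-04,  9.44309412e-01,  3.29058236e-01,
         8.32981080e-02],
       [ 9.99999602e-01, -4.02208479e-04, -7.96838294e-04,
        -1.46505327e-03],
       [-6.20111889e-04,  3.29058616e-01, -9.44309294e-01,
        -1.55582709e-01],
       [ 0.00000000e+00,  0.00000000e+00,  0.00000000e+00,
         1.00000000e+00]])}
```

View pics/scene0.png

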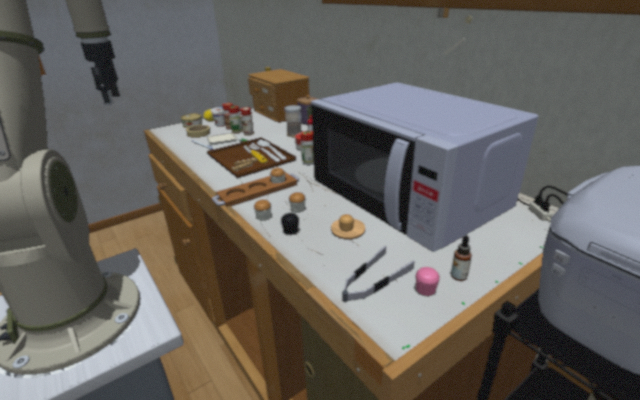

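View pics/side0.png

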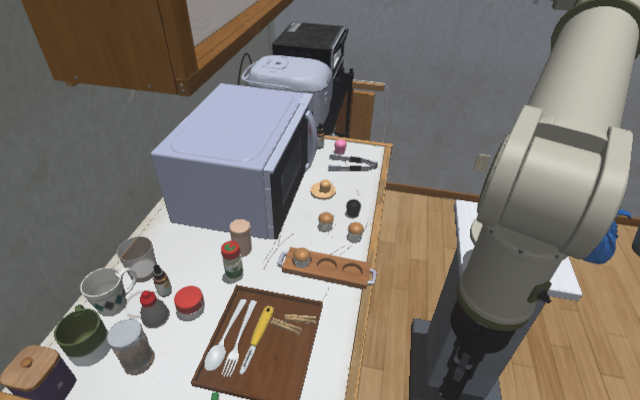

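The scene view shows the muffins at (263,209) and (297,202), the carrier around (257,188), the roll at (347,222) and the tongs' hinge at (347,296). In the side view the muffins are at (356,232) and (326,222), the wells at (352,269) and (327,264), the roll at (325,186) and the hinge at (377,165).

```bash
cat >> h.py <<'E'
def ray(n,u,v,s=None):
    "origin and unit direction in the world of pixel (u,v); s = state for the wrist camera"
    c=bot.get_calibration(n)
    if n!="wrist":
        d=np.array([(u-c["cx"])/c["fx"],-(v-c["cy"])/c["fy"],-1.]); d/=np.linalg.norm(d)
        return c["origin"],R.from_euler("xyz",c["attitude"]).apply(d)
    a=np.array([u-c["cx"],v-c["cy"]]); r=np.hypot(*a); th=r/c["fx"]; k=np.sin(th)/max(r,1e-9)
    d=np.array([a[0]*k,-a[1]*k,-np.cos(th)]); T=R.from_euler("xyz",s["orientation"])
    return s["position"]+T.apply(c["mount"][:3,3]),T.apply(c["mount"][:3,:3]@d)
def onz(o,d,z): return o+d*(z-o[2])/d[2]
def tri(*rays):
    A=np.zeros((3,3));b=np.zeros(3)
    for o,d in rays:
        P=np.eye(3)-np.outer(d,d);A+=P;b+=P@o
    p=np.linalg.solve(A,b)
    return p,max(np.linalg.norm(np.cross(p-o,d)) for o,d in rays)
E
python3 - <<'E'
from h import *
np.set_printoptions(precision=4,suppress=True)
for k,a,b in [("mA",(263,206),(356,229)),("mB",(297,199),(326,219)),("mC",(277,175),(302,255)),("roll",(347,219),(325,184)),
  ("hinge",(347,296),(377,165)),("black",(290,222),(353,208)),("pink",(427,280),(341,146)),("handleR",(298,180),(282,258)),("handleL",(217,197),(373,276))]:
    print(k,*tri(ray("scene",*a),ray("side",*b)))
for n,p in [("scene",(385,250)),("scene",(413,265)),("side",(330,158)),("side",(330,169))]: print(n,onz(*ray(n,*p),.015))
for n,p in [("side",(352,269)),("side",(327,264))]: print("well",onz(*ray(n,*p),.01))
for n,p in [("side",(284,258)),("side",(372,275)),("scene",(219,197)),("scene",(295,181))]: print("carrier",onz(*ray(n,*p),.018))
E
```

```text
mA [0.4475 0.0887 0.0309] 0.001112601059102105
mB [0.5382 0.067  0.0296] 0.00020959042728919
mC [0.5704 0.223  0.0323] 0.0018868757886035233
roll [ 0.5749 -0.0946  0.0322] 0.0008134645081137653
hinge [ 0.4228 -0.2768  0.0112] 0.003165425022100061
black [ 0.4689 -0.0081  0.0232] 0.00011064922827972572
pink [ 0.5646 -0.3479  0.0242] 0.0007426735897893984
handleR [ 0.6324  0.2135 -0.0025] 0.0018293146597088894
handleL [0.3818 0.2353 0.0166] 0.0012393243606799444
scene [ 0.5781 -0.2219  0.015 ]
scene [ 0.5874 -0.2937  0.015 ]
side [ 0.5911 -0.2714  0.015 ]
side [ 0.5781 -0.204   0.015 ]
well [0.4371 0.2196 0.01  ]
well [0.5047 0.218  0.01  ]
carrier [0.6195 0.2308 0.018 ]
carrier [0.3835 0.2343 0.018 ]
carrier [0.3867 0.2294 0.018 ]
carrier [0.6029 0.1794 0.018 ]
```

Emit:
step_arm([
  {"turn": -0.1},
  {"turn": -0.1},
  {"turn": -0.1},
  {"turn": -0.096},
  {"dx": -0.02, "dy": -0.042},
  {"dx": -0.02, "dy": -0.042},
  {"dx": -0.02, "dy": -0.042},
  {"dx": -0.02, "dy": -0.042},
])

```text
invalid input
```

Emit:
step_arm([
  {"dx": -0.02, "dy": -0.042},
  {"dx": -0.02, "dy": -0.042},
  {"dx": -0.02, "dy": -0.042},
  {"dx": -0.02, "dy": -0.042},
  {"dx": -0.02, "dy": -0.042},
  {"dx": -0.02, "dy": -0.042},
  {"jaw": -1},
  {"jaw": -1},
])

```text
invalid input
```

Run:
```python
from h import *
s=bot.observe(); f=bot.grab_frame("wrist"); cv2.imwrite("pics/w1.png",f); np.save("w1.npy",np.r_[s["position"],s["orientation"]]); print(s["t"],s["position"],s["orientation"],s["qpos"],bot.tip_extent)
```

```text
0.15 [0.24136383 0.5760651  0.21767571] [-3.14002125e+00 -4.09888025e-06  2.74480312e+00] [-1.23688527  0.38409593  0.0164201   1.37091603 -0.00633701  1.38820056
 -0.04649417] 0.022
```

View pics/w1.png

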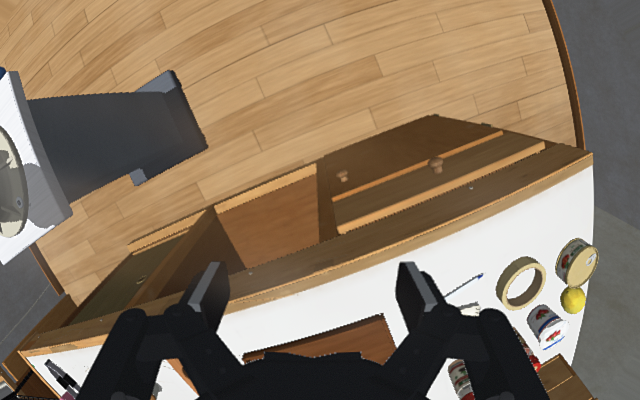

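The wrist camera looks towards tool +x, so yaw 0 suits better. Rows seem to need every key.

Emit:
step_arm([
  {"dx": -0.0334, "dy": -0.0333, "dz": 0, "turn": 0, "jaw": -1},
  {"dx": -0.0334, "dy": -0.0333, "dz": 0, "turn": 0, "jaw": -1},
  {"dx": -0.0334, "dy": -0.0333, "dz": 0, "turn": 0, "jaw": -1},
  {"dx": -0.0334, "dy": -0.0333, "dz": 0, "turn": 0, "jaw": -1},
  {"dx": -0.0334, "dy": -0.0333, "dz": 0, "turn": 0, "jaw": -1},
  {"dx": -0.0334, "dy": -0.0333, "dz": 0, "turn": 0, "jaw": -1},
  {"dx": -0.0334, "dy": -0.0333, "dz": 0, "turn": 0, "jaw": -1},
  {"dx": -0.0334, "dy": -0.0333, "dz": 0, "turn": 0, "jaw": -1},
], newtons=20)

```text
t: 1.0
position: [0.3853, 0.2256, 0.2186]
orientation: [3.141, -0.0, 2.745]
wrist_force: [0.9, 0.9, -0.9]
gripper_width: 0.995
grasp_force: 0.0
```

Emit:
step_arm([
  {"dx": -0.0334, "dy": -0.0333, "dz": 0, "turn": 0, "jaw": -1},
  {"dx": -0.0334, "dy": -0.0333, "dz": 0, "turn": 0, "jaw": -1},
  {"dx": 0, "dy": 0, "dz": 0, "turn": 0.145, "jaw": -1},
  {"dx": 0, "dy": 0, "dz": 0, "turn": 0.145, "jaw": -1},
  {"dx": 0, "dy": 0, "dz": 0, "turn": 0.145, "jaw": -1},
  {"dx": 0, "dy": 0, "dz": 0, "turn": 0.145, "jaw": -1},
  {"dx": 0, "dy": 0, "dz": 0, "turn": 0.145, "jaw": -1},
  {"dx": 0, "dy": 0, "dz": 0, "turn": 0.145, "jaw": -1},
])

```text
t: 1.8
position: [0.4207, 0.1402, 0.2184]
orientation: [-3.141, -0.0, 1.869]
wrist_force: [-0.0, -0.4, -0.1]
gripper_width: 0.999
grasp_force: 0.0
```

Emit:
step_arm([
  {"dx": 0, "dy": 0, "dz": 0, "turn": 0.145, "jaw": -1},
  {"dx": 0, "dy": 0, "dz": 0, "turn": 0.145, "jaw": -1},
  {"dx": 0, "dy": 0, "dz": 0, "turn": 0.145, "jaw": -1},
  {"dx": 0, "dy": 0, "dz": 0, "turn": 0.145, "jaw": -1},
  {"dx": 0, "dy": 0, "dz": 0, "turn": 0.145, "jaw": -1},
  {"dx": 0, "dy": 0, "dz": 0, "turn": 0.145, "jaw": -1},
  {"dx": 0, "dy": 0, "dz": 0, "turn": 0.145, "jaw": -1},
  {"dx": 0, "dy": 0, "dz": 0, "turn": 0.145, "jaw": -1},
])

```text
t: 2.6
position: [0.4207, 0.1402, 0.2184]
orientation: [-3.141, 0.0, 0.709]
wrist_force: [-0.7, -0.4, -0.3]
gripper_width: 1.002
grasp_force: 0.0
```

Emit:
step_arm([
  {"dx": 0, "dy": 0, "dz": 0, "turn": 0.145, "jaw": -1},
  {"dx": 0, "dy": 0, "dz": 0, "turn": 0.145, "jaw": -1},
  {"dx": 0, "dy": 0, "dz": 0, "turn": 0.145, "jaw": -1},
  {"dx": 0, "dy": 0, "dz": 0, "turn": 0.145, "jaw": -1},
  {"dx": 0, "dy": 0, "dz": 0, "turn": 0.135, "jaw": -1},
  {"dx": 0, "dy": 0, "dz": 0, "turn": 0, "jaw": -1},
])

```text
t: 3.2
position: [0.4208, 0.1402, 0.2184]
orientation: [3.142, 0.0, -0.002]
wrist_force: [-0.1, 0.6, 0.4]
gripper_width: 0.999
grasp_force: 0.0
```

```bash
cat >> h.py <<'E'
def snap(tag):
    s=bot.observe(); f=bot.grab_frame("wrist"); cv2.imwrite(f"pics/{tag}.png",f)
    np.save(f"{tag}.npy",np.r_[s["position"],s["orientation"]])
    print(round(s["t"],2),s["position"].round(4),s["orientation"].round(3),s["qpos"].round(2)); return s,f
E
python3 - <<'E'
from h import *
snap("w2")
E
```

```text
3.2 [0.4208 0.1402 0.2184] [ 3.142e+00  0.000e+00 -2.000e-03] [-0.72 -0.02  0.32  1.85  0.01  1.32 -1.97]
```

View pics/w2.png

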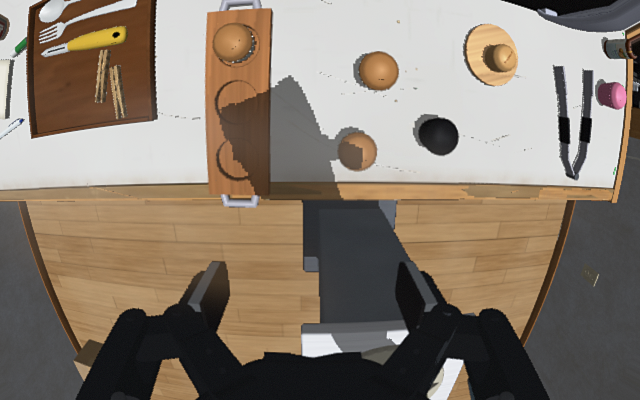

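The wrist view is clear: domes A (357,151), B (379,70) and C (235,44); wells near (237,100) and (238,158); roll (500,58); tongs from hinge (573,175) up to the jaws (560,70)/(587,72). Next a second viewpoint, then triangulation.

Emit:
step_arm([
  {"dx": 0.005, "dy": 0.04, "dz": 0, "turn": 0, "jaw": -1},
  {"dx": 0.005, "dy": 0.04, "dz": 0, "turn": 0, "jaw": -1},
  {"dx": 0, "dy": 0.04, "dz": 0, "turn": 0, "jaw": -1},
  {"dx": 0, "dy": 0, "dz": 0, "turn": 0, "jaw": -1},
])

```text
t: 3.65
position: [0.4309, 0.0146, 0.2188]
orientation: [3.141, -0.001, -0.004]
wrist_force: [1.1, 1.1, -0.6]
gripper_width: 0.999
grasp_force: 0.0
```

```bash
cat >> h.py <<'E'
def load(tag):
    p=np.load(f"{tag}.npy"); return dict(position=p[:3],orientation=p[3:]),cv2.imread(f"pics/{tag}.png")
def blobs(m,amin):
    n,_,st,c=cv2.connectedComponentsWithStats(m.astype(np.uint8))
    return [(c[i].round(1).tolist(),st[i].tolist()) for i in range(1,n) if st[i,4]>=amin]
E
python3 - <<'E'
from h import *
snap("w3")
for t in ("w2","w3"):
    s,f=load(t); h=cv2.cvtColor(f,cv2.COLOR_BGR2HSV)
    if t=="w2":
        for p in [(357,151),(345,140),(379,70),(235,44),(500,58),(475,60),(215,70),(330,190)]: print(p,h[p[1],p[0]])
    H,S,V=cv2.split(h)
    m=(H>=8)&(H<=16)&(S>110)&(V>60); m[200:]=0
    print(t,blobs(m,250))
    k=(V<75); k[200:]=0; print("dark",blobs(k,60))
E
```

```text
3.65 [0.4309 0.0146 0.2188] [ 3.141e+00 -1.000e-03 -4.000e-03] [-0.59 -0.06  0.46  1.88  0.03  1.32 -1.71]
(357, 151) [ 14  78 108]
(345, 140) [ 14 110 132]
(379, 70) [ 15 123 214]
(235, 44) [ 15 121 217]
(500, 58) [ 16 115 223]
(475, 60) [ 18 100 237]
(215, 70) [ 14 145 176]
(330, 190) [ 15 119  92]
w2 [([90.5, 70.2], [27, 0, 125, 138, 10901]), ([312.6, 121.7], [205, 9, 435, 191, 14241]), ([378.2, 70.6], [359, 52, 39, 38, 1160]), ([363.6, 147.1], [346, 133, 30, 37, 523])]
dark [([32.2, 66.5], [28, 0, 22, 135, 755]), ([152.5, 55.7], [150, 0, 7, 120, 570]), ([562.6, 4.9], [502, 0, 117, 20, 1033]), ([2.7, 26.7], [0, 17, 7, 22, 93]), ([634.3, 56.2], [625, 34, 15, 49, 386]), ([612.0, 50.8], [604, 40, 23, 18, 157]), ([106.6, 70.9], [104, 51, 7, 42, 90]), ([490.2, 61.0], [485, 50, 15, 21, 139]), ([9.1, 86.3], [6, 61, 8, 51, 99]), ([563.0, 119.8], [554, 67, 21, 112, 836]), ([584.9, 119.9], [574, 71, 18, 104, 773]), ([268.6, 108.8], [268, 83, 3, 55, 96]), ([634.7, 126.3], [627, 86, 13, 72, 633]), ([438.2, 135.3], [418, 118, 40, 37, 1148]), ([229.5, 172.0], [217, 154, 35, 26, 95]), ([630.6, 1
[... 219 characters left out ...]
.2], [243, 60, 40, 39, 1177]), ([244.5, 172.3], [229, 165, 33, 15, 268]), ([294.0, 195.0], [198, 190, 183, 10, 1391])]
dark [([36.2, 13.5], [0, 0, 70, 35, 239]), ([80.9, 66.7], [77, 0, 11, 137, 831]), ([613.9, 117.7], [582, 0, 58, 200, 7553]), ([625.7, 20.9], [608, 0, 32, 50, 1201]), ([583.5, 42.4], [578, 21, 11, 59, 135]), ([565.1, 36.7], [556, 25, 25, 21, 200]), ([170.5, 66.1], [168, 30, 6, 76, 333]), ([395.3, 56.7], [391, 45, 14, 21, 76]), ([499.0, 115.5], [487, 57, 30, 125, 845]), ([529.7, 115.9], [516, 60, 21, 118, 916]), ([266.7, 95.6], [255, 92, 23, 7, 72]), ([333.4, 141.1], [314, 122, 40, 39, 1122]), ([174.3, 170.1], [171, 139, 8, 61, 221]), ([137.8, 175.5], [131, 155, 24, 35, 135])]
```

View pics/w3.png

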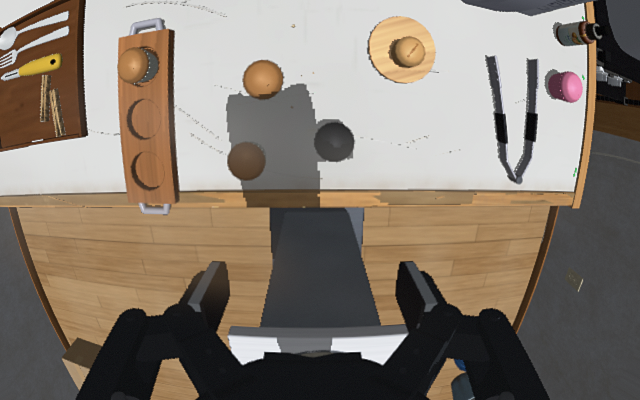

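Run:
```python
from h import *
np.set_printoptions(precision=4,suppress=True)
S2,f2=load("w2");S3,f3=load("w3")
for k,a,b in [("mA",(356.5,151),(246.5,160.5)),("mB",(378.5,70.5),(263,79)),("mC",(235,44),(134,65)),("roll",(500,58),(409,52)),("board",(492,54),(402,48)),
  ("well1",(238,102),(145,119)),("well0",(239,160),(149,170)),("tipL",(560,67),(490,57)),("tipR",(587,71),(532,60)),("hinge",(573,177),(515,181))]:
    r2,r3=ray("wrist",*a,S2),ray("wrist",*b,S3); print(k,*tri(r2,r3),onz(*r2,.035)[:2],onz(*r3,.035)[:2],"z18",onz(*r2,.018)[:2],onz(*r3,.018)[:2])
for f,S,x0,x1 in ((f2,S2,200,285),(f3,S3,110,185)):
    g=cv2.cvtColor(f[70:205,x0:x1],cv2.COLOR_BGR2GRAY); g=cv2.equalizeHist(cv2.resize(g,None,fx=4,fy=4,interpolation=cv2.INTER_CUBIC))
    c=cv2.HoughCircles(g,cv2.HOUGH_GRADIENT,1,120,param1=120,param2=18,minRadius=60,maxRadius=110)
    for u,v,r in ([] if c is None else c[0][:5]): print(u/4+x0,v/4+70,r/4,onz(*ray("wrist",u/4+x0,v/4+70,S),.018)[:2])
    # carrier long edges by brown mask at rows
    h=cv2.cvtColor(f,cv2.COLOR_BGR2HSV)
    for v in (80,100,140):
        w=np.where((h[v,x0-20:x1+20,1]>85))[0]+x0-20
        print("edge",v,w.min(),w.max(),onz(*ray("wrist",w.min(),v,S),.018)[:2],onz(*ray("wrist",w.max()+1,v,S),.018)[:2])
```

```text
mA [0.448  0.0881 0.0292] 3.966818423229597e-05 [0.449  0.0889] [0.4491 0.0868] z18 [0.4461 0.0864] [0.4457 0.0905]
mB [0.5398 0.0657 0.0319] 3.77270856092313e-05 [0.5395 0.0663] [0.5397 0.0652] z18 [0.5412 0.0627] [0.5408 0.0678]
mC [0.5707 0.2202 0.042 ] 0.0012233933444246493 [0.5708 0.2218] [0.5731 0.2248] z18 [0.574 0.226] [0.5759 0.2354]
roll [ 0.576  -0.0994  0.0194] 4.979669433564628e-05 [ 0.5729 -0.0889] [ 0.5734 -0.0945] z18 [ 0.5762 -0.1003] [ 0.5762 -0.0998]
board [ 0.5819 -0.0944  0.0072] 0.0003670627782230526 [ 0.5758 -0.0768] [ 0.5773 -0.0863] z18 [ 0.5793 -0.0876] [ 0.5803 -0.0913]
well1 [0.5047 0.2241 0.0152] 0.00033679099421967377 [0.5051 0.2194] [0.5051 0.2124] z18 [0.5051 0.2235] [0.5045 0.2224]
well0 [0.4366 0.226  0.0153] 0.0008735177988780186 [0.4396 0.2212] [0.4418 0.2143] z18 [0.4362 0.2254] [0.4381 0.2244]
tipL [ 0.5835 -0.2064  0.0251] 0.0001202288791691157 [ 0.5815 -0.1966] [ 0.5815 -0.2002] z18 [ 0.5852 -0.2134] [ 0.5848 -0.2108]
tipR [ 0.5959 -0.2919  0.0069] 0.0002785833792063704 [ 0.5887 -0.259 ] [ 0.59   -0.2687] z18 [ 0.5929 -0.2789] [ 0.5937 -0.2827]
hinge [ 0.4238 -0.2693  0.0186] 0.00033705896794668575 [ 0.4279 -0.2504] [ 0.4277 -0.2564] z18 [ 0.424  -0.2698] [ 0.4233 -0.2699]
237.125 102.375 22.9 [0.5047 0.2245]
239.625 156.875 20.075 [0.44   0.2244]
239.875 196.625 19.275 [0.3903 0.2274]
201.375 164.625 18.85 [0.4318 0.2739]
edge 80 205 269 [0.534  0.2631] [0.529  0.1857]
edge 100 205 269 [0.5101 0.2639] [0.5058 0.186 ]
edge 140 207 268 [0.4619 0.264 ] [0.4593 0.1883]
148.875 119.625 23.425 [0.5031 0.2166]
154.125 168.875 24.025 [0.4392 0.2162]
110.375 174.375 19.925 [0.4347 0.291 ]
142.125 90.375 19.375 [0.5414 0.2242]
edge 80 118 172 [0.5603 0.2619] [0.5489 0.1792]
edge 100 119 172 [0.5337 0.2618] [0.5243 0.1803]
edge 140 121 173 [0.4806 0.2641] [0.4748 0.1826]
```

Emit:
step_arm([
  {"dx": 0.0085, "dy": -0.034, "dz": 0, "turn": 0, "jaw": -1},
  {"dx": 0.0085, "dy": -0.034, "dz": 0.01, "turn": 0, "jaw": -1},
  {"dx": 0, "dy": 0, "dz": 0.047, "turn": 0, "jaw": -1},
  {"dx": 0, "dy": 0, "dz": 0.046, "turn": 0, "jaw": -1},
  {"dx": 0, "dy": 0, "dz": 0.03, "turn": 0, "jaw": -1},
  {"dx": 0, "dy": 0, "dz": 0, "turn": 0, "jaw": -1},
])

```text
t: 4.3
position: [0.4444, 0.0885, 0.0816]
orientation: [3.139, 0.008, 0.004]
wrist_force: [0.8, -0.1, -0.2]
gripper_width: 0.998
grasp_force: 0.0
```

Run:
```python
from h import *
snap("w4")
```

```text
4.3 [0.4444 0.0885 0.0816] [3.139 0.008 0.004] [-0.63  0.15  0.4   2.01 -0.07  1.01 -1.77]
```

View pics/w4.png

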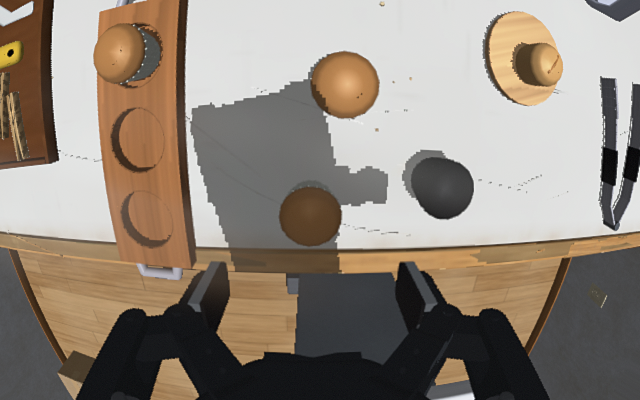

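View at z 0.08: A dome (310,216), B (346,85), C (122,54), wells (138,139) and (148,219), all unobstructed.

Run:
```python
from h import *
np.set_printoptions(precision=4,suppress=True)
S,f=load("w4");S3,_=load("w3")
print(bot.observe()["position"])
for k,p,z,q in [("A",(310.5,216),.031,(246.5,160.5)),("B",(346,85),.032,(263,79)),("C",(121,54),.037,None),("w1",(138.5,139),.018,(145,119)),("w0",(148,219),.018,(149,170)),("roll",(546,66),.03,(409,52)),("hinge",(615,225),.015,None)]:
    print(k,onz(*ray("wrist",*p,S),z), tri(ray("wrist",*p,S),ray("wrist",*q,S3)) if q else "")
```

```text
[0.4463 0.0887 0.0842]
A [0.4477 0.0876 0.031 ] (array([0.4484, 0.0875, 0.0324]), np.float64(0.0002144073948375079))
B [0.5392 0.065  0.032 ] (array([0.5394, 0.0652, 0.0348]), np.float64(0.0002922368507236679))
C [0.5719 0.2233 0.037 ] 
w1 [0.5058 0.2233 0.018 ] (array([0.5043, 0.2299, 0.0064]), np.float64(0.0005519507343419421))
w0 [0.4379 0.2252 0.018 ] (array([0.4382, 0.2244, 0.0186]), np.float64(0.0003497548095055604))
roll [ 0.5741 -0.0998  0.03  ] (array([ 0.573 , -0.0941,  0.0363]), np.float64(0.00020193629600680937))
hinge [ 0.4247 -0.2798  0.015 ]
```

Emit:
step_arm([
  {"dx": 0, "dy": 0, "dz": 0.03, "turn": 0, "jaw": -1},
  {"dx": 0, "dy": 0, "dz": 0.014, "turn": 0, "jaw": -1},
  {"dx": 0, "dy": 0, "dz": 0, "turn": 0, "jaw": -1},
  {"dx": 0, "dy": 0, "dz": 0, "turn": 0, "jaw": 1},
  {"dx": 0, "dy": 0, "dz": 0, "turn": 0, "jaw": 1},
  {"dx": 0, "dy": 0, "dz": 0, "turn": 0, "jaw": 1},
  {"dx": 0, "dy": 0, "dz": 0, "turn": 0, "jaw": 1},
  {"dx": 0, "dy": 0, "dz": 0, "turn": 0, "jaw": 1},
], newtons=25)

```text
t: 5.15
position: [0.4481, 0.0884, 0.0419]
orientation: [-3.141, -0.001, -0.0]
wrist_force: [-1.0, -0.4, 0.2]
gripper_width: 0.143
grasp_force: 0.0
```

Emit:
step_arm([
  {"dx": 0, "dy": 0, "dz": -0.02, "turn": 0, "jaw": 1},
  {"dx": 0, "dy": 0, "dz": -0.03, "turn": 0, "jaw": 1},
  {"dx": 0, "dy": 0, "dz": 0, "turn": 0, "jaw": 1},
])

```text
t: 5.45
position: [0.4502, 0.0887, 0.0949]
orientation: [-3.14, -0.005, -0.0]
wrist_force: [0.5, 0.1, 0.3]
gripper_width: 0.0
grasp_force: 0.0
```

Run:
```python
from h import *
snap("w5")
```

```text
5.45 [0.4502 0.0887 0.0949] [-3.14  -0.005 -0.   ] [-0.64  0.13  0.4   1.99 -0.06  1.02 -1.78]
```

View pics/w5.png

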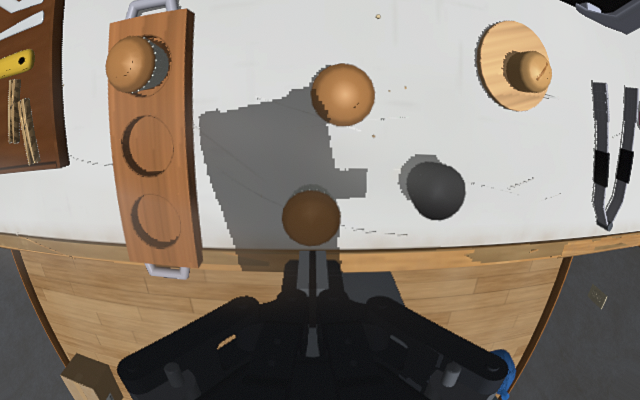

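The gripper closed empty and A stands unmoved at (311,217). The closed tips appear at row ~250, which doesn't fit the stated tip position, so I'll check their true place with the fixed cameras.

```bash
cat >> h.py <<'E'
def proj(n,p):
    c=bot.get_calibration(n); q=R.from_euler("xyz",c["attitude"]).inv().apply(np.array(p)-c["origin"])
    return c["cx"]+c["fx"]*q[0]/-q[2], c["cy"]-c["fy"]*q[1]/-q[2]
E
python3 - <<'E'
from h import *
s=bot.observe(); T=R.from_euler("xyz",s["orientation"]); out=[]
print(s["position"],s["gripper_width"])
for n in ("scene","side"):
    f=bot.grab_frame(n); cv2.imwrite(f"pics/{n}1.png",f)
    u,v=map(round,proj(n,s["position"])); x0,y0=u-50,v-60; print(n,x0,y0,[proj(n,s["position"]+T.apply([0,0,z])) for z in (0,.022)])
    c=f[y0:y0+100,x0:x0+100]; c=cv2.resize(c,None,fx=4,fy=4,interpolation=cv2.INTER_CUBIC)
    out.append(c)
cv2.imwrite("pics/tip.png",np.hstack(out))
E
```

```text
[0.44932997 0.08866015 0.09325825] 0.003111757194846269
scene 211 124 [(np.float64(260.705849517637), np.float64(184.31759031161843)), (np.float64(261.63912322273717), np.float64(192.09949997117906))]
side 307 152 [(np.float64(356.8383273414641), np.float64(212.42628626303255)), (np.float64(356.1601901054406), np.float64(218.29572922091666))]
```

View pics/tip.png

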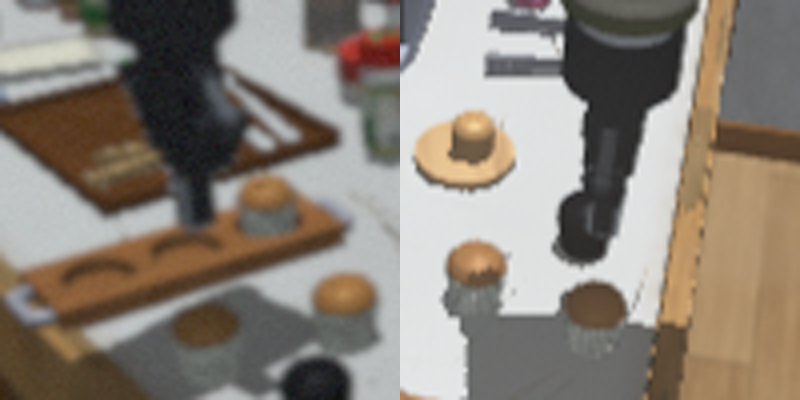

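Tips shut are really about 8 mm behind the TCP (scene tip at (260,181), side at (356,211)), i.e. 30 mm shorter than stated; laterally it fits. I'll grip 30+ mm lower.

Emit:
step_arm([
  {"dx": 0, "dy": 0, "dz": 0, "turn": 0, "jaw": -1},
  {"dx": 0, "dy": 0, "dz": 0, "turn": 0, "jaw": -1},
  {"dx": 0, "dy": 0, "dz": 0, "turn": 0, "jaw": -1},
  {"dx": 0, "dy": 0, "dz": 0, "turn": 0, "jaw": -1},
  {"dx": 0, "dy": 0, "dz": 0.03, "turn": 0, "jaw": -1},
  {"dx": 0, "dy": 0, "dz": 0.03, "turn": 0, "jaw": -1},
  {"dx": 0, "dy": 0, "dz": 0.024, "turn": 0, "jaw": -1},
  {"dx": 0, "dy": 0, "dz": 0, "turn": 0, "jaw": -1},
])

```text
t: 6.4
position: [0.4452, 0.0874, 0.0047]
orientation: [3.139, 0.006, -0.0]
wrist_force: [-0.6, 0.6, -0.1]
gripper_width: 1.001
grasp_force: 0.0
```

Emit:
step_arm([
  {"dx": 0, "dy": 0, "dz": 0, "turn": 0, "jaw": 1},
  {"dx": 0, "dy": 0, "dz": 0, "turn": 0, "jaw": 1},
  {"dx": 0, "dy": 0, "dz": 0, "turn": 0, "jaw": 1},
  {"dx": 0, "dy": 0, "dz": 0, "turn": 0, "jaw": 1},
  {"dx": 0, "dy": 0, "dz": 0, "turn": 0, "jaw": 1},
])

```text
t: 6.9
position: [0.449, 0.0886, 0.0091]
orientation: [-3.14, -0.002, -0.0]
wrist_force: [-1.5, -0.6, 7.4]
gripper_width: 0.5
grasp_force: 24.4
```

Emit:
step_arm([
  {"dx": 0, "dy": 0, "dz": -0.02, "turn": 0, "jaw": 1},
  {"dx": 0, "dy": 0, "dz": -0.04, "turn": 0, "jaw": 1},
  {"dx": -0.0025, "dy": -0.034, "dz": 0, "turn": 0, "jaw": 1},
  {"dx": -0.0025, "dy": -0.034, "dz": 0, "turn": 0, "jaw": 1},
  {"dx": -0.0025, "dy": -0.034, "dz": 0, "turn": 0, "jaw": 1},
  {"dx": -0.0025, "dy": -0.034, "dz": 0, "turn": 0, "jaw": 1},
  {"dx": 0, "dy": 0, "dz": 0, "turn": 0, "jaw": 1},
  {"dx": 0, "dy": 0, "dz": 0, "turn": 0, "jaw": 1},
])

```text
t: 7.7
position: [0.4379, 0.225, 0.068]
orientation: [-3.141, -0.001, 0.002]
wrist_force: [-0.1, -0.8, 0.0]
gripper_width: 0.497
grasp_force: 25.7
```

Run:
```python
from h import *
snap("w6")
s=bot.observe(); out=[]
f=bot.grab_frame("scene"); u,v=map(round,proj("scene",[.45,.2,.03])); out.append(cv2.resize(f[v-50:v+50,u-50:u+50],None,fx=4,fy=4))
f=cv2.imread("pics/w6.png"); out.append(cv2.resize(f[0:300,100:400],(400,400)))
cv2.imwrite("pics/chk.png",np.hstack(out))
```

```text
7.7 [0.4379 0.225  0.068 ] [-3.141e+00 -1.000e-03  2.000e-03] [-0.81  0.24  0.31  1.93 -0.09  0.98 -2.03]
```

View pics/chk.png

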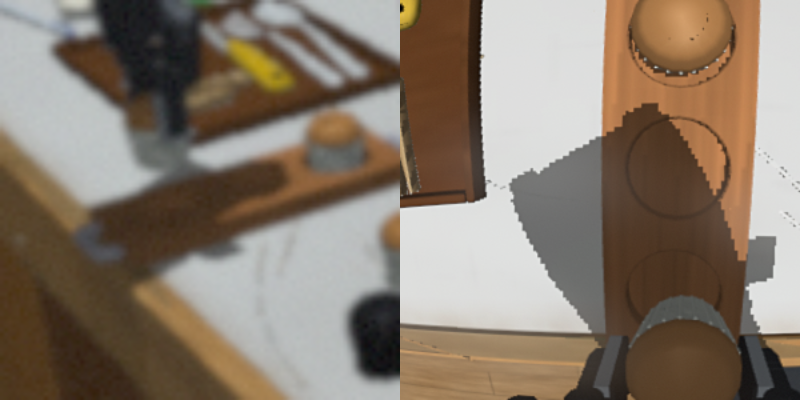

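The muffin is held upright. In the wrist view the middle well's rim is centred at (308.5,125) and well_0's rim column is ~306.

Run:
```python
from h import *
S,f=load("w6")
print(onz(*ray("wrist",308.5,125.3,S),.018), onz(*ray("wrist",305.5,215,S),.018), onz(*ray("wrist",274,215,S),.018),onz(*ray("wrist",341,215,S),.018),bot.observe()["position"])
for v in (100,170,230):
    for u in (254,360):
        h=cv2.cvtColor(f,cv2.COLOR_BGR2HSV)
    w=np.where(h[v,220:400,1]>85)[0]+220; print(v,onz(*ray("wrist",w.min(),v,S),.018)[:2],onz(*ray("wrist",w.max()+1,v,S),.018)[:2])
```

```text
[0.50599383 0.22563833 0.018     ] [0.44262978 0.22781901 0.018     ] [0.44251882 0.25043522 0.018     ] [0.44267321 0.20243151 0.018     ] [0.43823654 0.22318627 0.06784697]
100 [0.52359147 0.26297632] [0.52363443 0.18715327]
170 [0.47568526 0.26461688] [0.47579477 0.18893646]
230 [0.43052369 0.26587208] [0.43084462 0.19018596]
```

Emit:
step_arm([
  {"dx": 0, "dy": -0.0035, "dz": 0.02, "turn": 0, "jaw": 1},
  {"dx": 0, "dy": 0, "dz": 0.02, "turn": 0, "jaw": 1},
  {"dx": 0, "dy": 0, "dz": 0.01, "turn": 0, "jaw": 1},
  {"dx": 0, "dy": 0, "dz": 0.003, "turn": 0, "jaw": 1},
  {"dx": 0, "dy": 0, "dz": 0, "turn": 0, "jaw": 1},
  {"dx": 0, "dy": 0, "dz": 0, "turn": 0, "jaw": 1},
])

```text
t: 8.4
position: [0.4385, 0.2274, 0.0151]
orientation: [-3.141, -0.001, -0.001]
wrist_force: [0.2, -0.2, -1.1]
gripper_width: 0.497
grasp_force: 25.7
```

Emit:
step_arm([
  {"dx": 0, "dy": 0, "dz": 0, "turn": 0, "jaw": -1},
  {"dx": 0, "dy": 0, "dz": 0, "turn": 0, "jaw": -1},
  {"dx": 0, "dy": 0, "dz": 0, "turn": 0, "jaw": -1},
  {"dx": 0, "dy": 0, "dz": 0, "turn": 0, "jaw": -1},
  {"dx": 0, "dy": 0, "dz": -0.02, "turn": 0, "jaw": -1},
  {"dx": 0, "dy": 0, "dz": -0.045, "turn": 0, "jaw": -1},
  {"dx": 0, "dy": 0, "dz": -0.02, "turn": 0, "jaw": -1},
  {"dx": 0, "dy": 0, "dz": 0, "turn": 0, "jaw": -1},
])

```text
t: 9.2
position: [0.4399, 0.2289, 0.1029]
orientation: [-3.138, -0.005, -0.0]
wrist_force: [-0.9, 0.2, 1.2]
gripper_width: 1.0
grasp_force: 0.0
```

Run:
```python
from h import *
s,f=snap("w7"); h=cv2.cvtColor(f,cv2.COLOR_BGR2HSV)
r0,r1=(int(c) for c in (200,400))
f2=bot.grab_frame("scene"); cv2.imwrite("pics/scene2.png",f2); f3=bot.grab_frame("side"); cv2.imwrite("pics/side2.png",f3)
for n,g in (("scene",f2),("side",f3)):
    h=cv2.cvtColor(g,cv2.COLOR_BGR2HSV); u,v=map(round,proj(n,[.44,.227,.035])); print(n,u,v)
    for dv in range(-8,14,3): print(dv,h[v+dv,u-9:u+10:3].tolist())
```

```text
9.2 [0.4399 0.2289 0.1029] [-3.138 -0.005 -0.   ] [-0.82  0.2   0.31  1.89 -0.07  1.06 -2.05]
scene 236 186
-8 [[86, 9, 196], [94, 9, 195], [84, 7, 193], [60, 4, 144], [90, 2, 141], [90, 7, 174], [90, 7, 191]]
-5 [[98, 5, 195], [60, 3, 159], [15, 38, 108], [14, 58, 92], [19, 46, 88], [20, 9, 89], [120, 2, 115]]
-2 [[30, 5, 157], [16, 123, 83], [16, 139, 81], [14, 139, 81], [16, 137, 78], [11, 101, 71], [14, 109, 70]]
1 [[4, 18, 100], [15, 141, 83], [15, 133, 90], [17, 145, 88], [15, 118, 84], [19, 63, 77], [14, 131, 66]]
4 [[14, 47, 82], [19, 30, 94], [21, 35, 94], [21, 19, 96], [30, 14, 90], [45, 11, 95], [13, 121, 63]]
7 [[18, 117, 63], [42, 13, 100], [70, 14, 107], [60, 10, 106], [80, 8, 99], [23, 11, 89], [13, 109, 70]]
10 [[12, 132, 60], [30, 28, 82], [18, 14, 93], [21, 28, 91], [13, 49, 84], [16, 120, 70], [11, 124, 70]]
13 [[14, 127, 66], [12, 126, 69], [14, 144, 69], [15, 121, 74], [14, 139, 75], [14, 136, 75], [13, 131, 74]]
side 351 265
-8 [[11, 47, 199], [15, 25, 102], [18, 26, 100], [14, 71, 94], [14, 33, 132], [90, 1, 221], [90, 1, 229]]
-5 [[13, 99, 85], [13, 93, 82], [13, 102, 90], [15, 104, 91], [14, 108, 92], [15, 104, 91], [23, 5, 192]]
-2 [[12, 94, 84], [15, 101, 88], [14, 105, 95], [14, 105, 97], [14, 110, 97], [14, 107, 95], [14, 106, 87]]
1 [[13, 93, 82], [14, 101, 93], [15, 105, 97], [13, 109, 105], [14, 109, 103], [14, 108, 99], [15, 101, 88]]
4 [[12, 94, 79], [38, 9, 111], [15, 95, 99], [14, 110, 102], [14, 110, 102], [15, 104, 98], [16, 52, 94]]
7 [[12, 92, 80], [48, 11, 118], [50, 7, 107], [45, 9, 111], [50, 6, 119], [38, 9, 114], [12, 103, 82]]
10 [[12, 95, 86], [13, 68, 90], [40, 7, 113], [53, 9, 120], [50, 6, 118], [19, 29, 98], [13, 99, 80]]
13 [[12, 96, 85], [13, 102, 85], [12, 96, 85], [14, 66, 93], [14, 75, 88], [13, 104, 83], [13, 108, 83]]
```

Muffin A stands upright in well_0 (dome above pale case in both views). Now muffin B.

Emit:
step_arm([
  {"dx": 0.0254, "dy": 0.0407, "dz": 0, "turn": 0, "jaw": -1},
  {"dx": 0.0254, "dy": 0.0407, "dz": 0, "turn": 0, "jaw": -1},
  {"dx": 0.0254, "dy": 0.0407, "dz": 0, "turn": 0, "jaw": -1},
  {"dx": 0.0254, "dy": 0.0407, "dz": 0, "turn": 0, "jaw": -1},
  {"dx": 0, "dy": 0, "dz": 0, "turn": 0, "jaw": -1},
  {"dx": 0, "dy": 0, "dz": 0, "turn": 0, "jaw": -1},
])

```text
t: 9.95
position: [0.5389, 0.063, 0.0978]
orientation: [3.14, 0.003, -0.004]
wrist_force: [-0.3, 1.0, -0.1]
gripper_width: 1.003
grasp_force: 0.0
```

Run:
```python
from h import *
s,f=snap("w8"); h=cv2.cvtColor(f,cv2.COLOR_BGR2HSV);H,S,V=cv2.split(h)
m=(H>=7)&(H<=18)&(S>60)&(V>40); m[262:]=0; m[:,:200]&=False; m[:,420:]=False
for c,st in blobs(m,300): print(c,st,onz(*ray("wrist",*c,s),.033))
```

```text
9.95 [0.5389 0.063  0.0978] [ 3.14e+00  3.00e-03 -4.00e-03] [-0.53  0.32  0.43  1.77 -0.15  1.09 -1.63]
[305.5, 212.5] [277, 185, 58, 56, 2497] [0.53965212 0.06606541 0.033     ]
```

Emit:
step_arm([
  {"dx": 0, "dy": -0.001, "dz": 0.03, "turn": 0, "jaw": -1},
  {"dx": 0, "dy": 0, "dz": 0.04, "turn": 0, "jaw": -1},
  {"dx": 0, "dy": 0, "dz": 0.0218, "turn": 0, "jaw": -1},
  {"dx": 0, "dy": 0, "dz": 0, "turn": 0, "jaw": -1},
  {"dx": 0, "dy": 0, "dz": 0, "turn": 0, "jaw": -1},
  {"dx": 0, "dy": 0, "dz": 0, "turn": 0, "jaw": 1},
  {"dx": 0, "dy": 0, "dz": 0, "turn": 0, "jaw": 1},
  {"dx": 0, "dy": 0, "dz": 0, "turn": 0, "jaw": 1},
])

```text
t: 10.8
position: [0.5402, 0.0663, 0.0088]
orientation: [-3.141, -0.002, 0.0]
wrist_force: [-0.4, 0.3, 0.8]
gripper_width: 0.513
grasp_force: 1.2
```

Emit:
step_arm([
  {"dx": 0, "dy": 0, "dz": 0, "turn": 0, "jaw": 1},
  {"dx": 0, "dy": 0, "dz": 0, "turn": 0, "jaw": 1},
  {"dx": 0, "dy": 0, "dz": -0.03, "turn": 0, "jaw": 1},
  {"dx": 0, "dy": 0, "dz": -0.04, "turn": 0, "jaw": 1},
  {"dx": 0, "dy": 0, "dz": 0, "turn": 0, "jaw": 1},
])

```text
t: 11.3
position: [0.5432, 0.0661, 0.0833]
orientation: [-3.139, -0.009, -0.001]
wrist_force: [1.2, -0.9, 0.1]
gripper_width: 0.495
grasp_force: 25.8
```

Emit:
step_arm([
  {"dx": -0.0084, "dy": -0.04, "dz": 0, "turn": 0, "jaw": 1},
  {"dx": -0.0084, "dy": -0.04, "dz": 0, "turn": 0, "jaw": 1},
  {"dx": -0.0084, "dy": -0.04, "dz": 0, "turn": 0, "jaw": 1},
  {"dx": -0.0084, "dy": -0.04, "dz": 0, "turn": 0, "jaw": 1},
  {"dx": 0, "dy": 0, "dz": 0, "turn": 0, "jaw": 1},
  {"dx": 0, "dy": 0, "dz": 0, "turn": 0, "jaw": 1},
])

```text
t: 11.9
position: [0.5053, 0.2272, 0.0775]
orientation: [-3.142, 0.0, 0.003]
wrist_force: [-0.7, -0.5, 0.5]
gripper_width: 0.502
grasp_force: 25.8
```

Emit:
step_arm([
  {"dx": 0, "dy": 0, "dz": 0.03, "turn": 0, "jaw": 1},
  {"dx": 0, "dy": 0, "dz": 0.02, "turn": 0, "jaw": 1},
  {"dx": 0, "dy": 0, "dz": 0.01, "turn": 0, "jaw": 1},
  {"dx": 0, "dy": 0, "dz": 0.003, "turn": 0, "jaw": 1},
  {"dx": 0, "dy": 0, "dz": 0, "turn": 0, "jaw": 1},
  {"dx": 0, "dy": 0, "dz": 0, "turn": 0, "jaw": 1},
])

```text
t: 12.5
position: [0.5068, 0.2256, 0.0155]
orientation: [-3.141, -0.001, -0.001]
wrist_force: [0.5, 0.7, 0.1]
gripper_width: 0.499
grasp_force: 25.8
```

Emit:
step_arm([
  {"dx": 0, "dy": 0, "dz": 0, "turn": 0, "jaw": -1},
  {"dx": 0, "dy": 0, "dz": 0, "turn": 0, "jaw": -1},
  {"dx": 0, "dy": 0, "dz": 0, "turn": 0, "jaw": -1},
  {"dx": 0, "dy": 0, "dz": 0, "turn": 0, "jaw": -1},
  {"dx": 0, "dy": 0, "dz": -0.02, "turn": 0, "jaw": -1},
  {"dx": 0, "dy": 0, "dz": -0.045, "turn": 0, "jaw": -1},
  {"dx": 0, "dy": 0, "dz": -0.045, "turn": 0, "jaw": -1},
  {"dx": 0, "dy": 0, "dz": -0.03, "turn": 0, "jaw": -1},
])

```text
t: 13.3
position: [0.5068, 0.2262, 0.158]
orientation: [-3.14, -0.003, -0.0]
wrist_force: [0.8, -0.4, -0.2]
gripper_width: 1.0
grasp_force: 0.0
```

Emit:
step_arm([
  {"dx": -0.0086, "dy": 0.0466, "dz": 0, "turn": 0, "jaw": -1},
  {"dx": -0.0086, "dy": 0.0466, "dz": 0, "turn": 0, "jaw": -1},
  {"dx": -0.0086, "dy": 0.0466, "dz": 0, "turn": 0, "jaw": -1},
  {"dx": -0.0086, "dy": 0.0466, "dz": 0, "turn": 0, "jaw": -1},
  {"dx": -0.0086, "dy": 0.0466, "dz": 0, "turn": 0, "jaw": -1},
  {"dx": -0.0086, "dy": 0.0466, "dz": 0, "turn": 0, "jaw": -1},
  {"dx": -0.0086, "dy": 0.0466, "dz": 0, "turn": 0, "jaw": -1},
  {"dx": -0.0086, "dy": 0.0466, "dz": 0, "turn": 0, "jaw": -1},
])

```text
t: 14.1
position: [0.4364, -0.1486, 0.155]
orientation: [-3.141, -0.001, 0.0]
wrist_force: [1.0, -0.3, -0.9]
gripper_width: 1.0
grasp_force: 0.0
```

Emit:
step_arm([
  {"dx": -0.0086, "dy": 0.0466, "dz": 0, "turn": 0, "jaw": -1},
  {"dx": -0.0086, "dy": 0.0466, "dz": 0, "turn": 0, "jaw": -1},
  {"dx": 0, "dy": 0, "dz": 0, "turn": 0, "jaw": -1},
  {"dx": 0, "dy": 0, "dz": 0, "turn": 0, "jaw": -1},
])

```text
t: 14.5
position: [0.4192, -0.2412, 0.1547]
orientation: [3.141, 0.0, -0.004]
wrist_force: [0.2, 2.1, 0.5]
gripper_width: 1.0
grasp_force: 0.0
```

Run:
```python
from h import *
s,f=snap("w9")
c=bot.grab_frame("scene"); cv2.imwrite("pics/scene3.png",c); d=bot.grab_frame("side"); cv2.imwrite("pics/side3.png",d)
a=f[0:300,100:640]
# montage: wrist full width, carrier crops from both fixed cameras
u,v=map(round,proj("side",[.5,.225,.03])); u2,v2=map(round,proj("scene",[.5,.225,.03]))
top=cv2.resize(f[0:270],(800,338)); b=np.hstack([cv2.resize(c[v2-32:v2+32,u2-50:u2+50],(400,256)),cv2.resize(d[v-32:v+32,u-50:u+50],(400,256))])
cv2.imwrite("pics/m9.png",np.vstack([top,b]))
```

```text
14.5 [ 0.4192 -0.2412  0.1547] [ 3.141  0.    -0.004] [-0.24  0.14  0.76  1.87 -0.1   1.18 -1.01]
```

View pics/m9.png

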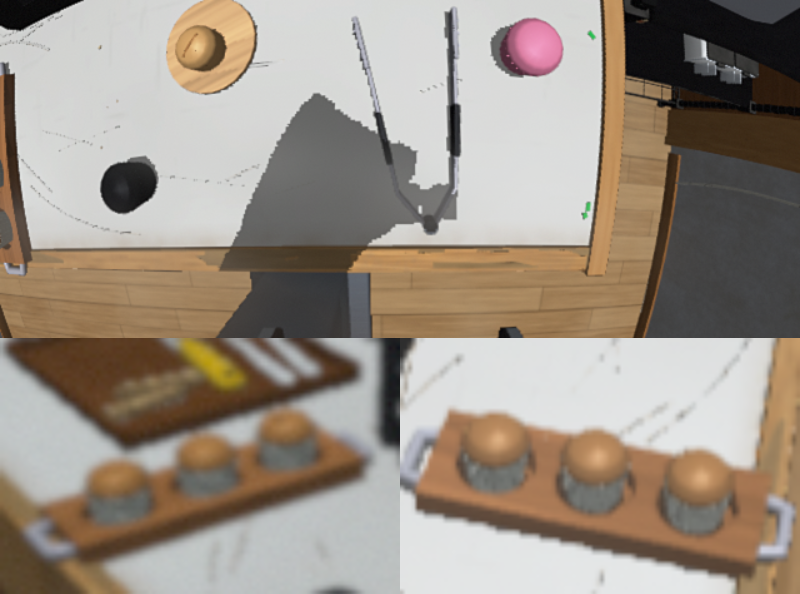

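All three muffins stand upright in the carrier. The wrist view (0.8 × montage pixels) has the tongs hinge at (344,181.6), jaw tips (284,14)/(363,6), and sleeves from (302,90) to (312,131) and (363,83) to (364,126).

Run:
```python
from h import *
np.set_printoptions(precision=4,suppress=True)
S,f=load("w9");S3,_=load("w3")
g={k:onz(*ray("wrist",u*.8,v*.8,S),z) for k,u,v,z in [("hinge",430,227,.022),("tipL",355,17,.022),("tipR",454,8,.022),("sL0",390,164,.022),("sL1",377,113,.022),("sR0",455.5,157,.022),("sR1",454.5,104,.022),("roll",199,48,.03),("pink",531,47,.03)]}
for k in g: print(k,g[k])
mid=(g["tipL"]+g["tipR"])/2-g["hinge"]; print("yaw by tips",np.arctan2(mid[1],mid[0]),np.linalg.norm(mid))
m2=(g["sL0"]+g["sL1"]+g["sR0"]+g["sR1"])/4; d=m2-g["hinge"]; print("sleeve mid",m2,np.arctan2(d[1],d[0]),np.linalg.norm(d))
print("hinge tri",tri(ray("wrist",344,181.6,S),ray("wrist",515,181,S3)),"tipL",tri(ray("wrist",284,13.6,S),ray("wrist",490,57,S3)),"roll",tri(ray("wrist",159.5,38,S),ray("wrist",409,52,S3)))
# sleeve pixels, dark
h=cv2.cvtColor(f,cv2.COLOR_BGR2HSV); m=(h[...,2]<45); m[:,:280]=False; m[:,400:]=False; m[190:]=False
print(blobs(m,40))
print(bot.observe()["position"])
```

```text
hinge [ 0.4259 -0.274   0.022 ]
tipL [ 0.5868 -0.218   0.022 ]
tipR [ 0.5951 -0.2905  0.022 ]
sL0 [ 0.4746 -0.2432  0.022 ]
sL1 [ 0.5128 -0.2338  0.022 ]
sR0 [ 0.4804 -0.2921  0.022 ]
sR1 [ 0.5203 -0.2906  0.022 ]
roll [ 0.5737 -0.0974  0.03  ]
pink [ 0.5675 -0.3471  0.03  ]
yaw by tips 0.11899246027677185 0.16623067100197583
sleeve mid [ 0.497  -0.2649  0.022 ] 0.12686840637958127 0.07170373718928132
hinge tri (array([ 0.4222, -0.2752,  0.0111]), np.float64(0.000700597431225693)) tipL (array([ 0.5883, -0.2167,  0.0095]), np.float64(0.0019388205292606418)) roll (array([ 0.5746, -0.0967,  0.0279]), np.float64(1.8853436194939906e-05))
[([361.7, 101.8], [360, 83, 4, 41, 141]), ([308.3, 117.2], [305, 111, 7, 14, 48])]
[ 0.4203 -0.2386  0.1545]
```

Emit:
step_arm([
  {"dx": 0.0395, "dy": 0.0125, "dz": 0, "turn": 0, "jaw": -1},
  {"dx": 0.0395, "dy": 0.0125, "dz": 0, "turn": 0, "jaw": -1},
  {"dx": 0, "dy": 0, "dz": 0.045, "turn": -0.06, "jaw": -1},
  {"dx": 0, "dy": 0, "dz": 0.045, "turn": -0.06, "jaw": -1},
  {"dx": 0, "dy": 0, "dz": 0, "turn": 0, "jaw": -1},
  {"dx": 0, "dy": 0, "dz": 0, "turn": 0, "jaw": -1},
])

```text
t: 15.25
position: [0.4988, -0.264, 0.065]
orientation: [-3.141, 0.002, 0.12]
wrist_force: [0.9, -0.2, 0.4]
gripper_width: 1.001
grasp_force: 0.0
```

Run:
```python
from h import *
s,f=snap("w10"); h=cv2.cvtColor(f,cv2.COLOR_BGR2HSV)
# columns of dark/grey (arms) along rows, cast at the tongs' top, in tool coordinates
T=R.from_euler("xyz",s["orientation"])
g=(h[...,2]<130)&(h[...,1]<60)
for v in (40,80,120,160,200,220,240):
    b=[(c,st) for c,st in blobs(g[v:v+1,150:480],3) if st[4]<45]
    print(v,[ (round(c[0]+150), st[4], (T.inv().apply(onz(*ray("wrist",c[0]+150,v,s),.022)-s["position"])*1000).round(0)[:2].tolist()) for c,st in b])
```

```text
15.25 [ 0.4988 -0.264   0.065 ] [-3.141e+00  2.000e-03  1.200e-01] [-0.1   0.45  0.68  1.76 -0.32  1.05 -0.76]
40 [(446, 6, [130.0, 90.0]), (457, 13, [132.0, 99.0]), (468, 6, [133.0, 107.0])]
80 [(264, 42, [98.0, -28.0])]
120 [(360, 8, [72.0, 32.0]), (413, 17, [74.0, 68.0])]
160 [(416, 6, [47.0, 72.0])]
200 []
220 [(348, 13, [3.0, 27.0])]
240 [(346, 12, [-12.0, 26.0])]
```

The right sleeve sits 27 mm to the side at the grip, as expected when centred. Going down and squeezing to half-open.

Emit:
step_arm([
  {"dx": 0, "dy": 0, "dz": 0.03, "turn": 0, "jaw": -1},
  {"dx": 0, "dy": 0, "dz": 0.025, "turn": 0, "jaw": -1},
  {"dx": 0, "dy": 0, "dz": 0.012, "turn": 0, "jaw": -1},
  {"dx": 0, "dy": 0, "dz": 0.006, "turn": 0, "jaw": -1},
  {"dx": 0, "dy": 0, "dz": 0, "turn": 0, "jaw": -1},
  {"dx": 0, "dy": 0, "dz": 0, "turn": 0, "jaw": -1},
], newtons=25)

```text
t: 15.9
position: [0.4998, -0.2656, -0.0068]
orientation: [3.141, -0.002, 0.12]
wrist_force: [0.0, -0.7, 0.1]
gripper_width: 0.998
grasp_force: 0.0
```

Emit:
step_arm([
  {"dx": 0, "dy": 0, "dz": 0, "turn": 0, "jaw": -0.5},
  {"dx": 0, "dy": 0, "dz": 0, "turn": 0, "jaw": -0.35},
  {"dx": 0, "dy": 0, "dz": 0, "turn": 0, "jaw": -0.25},
  {"dx": 0, "dy": 0, "dz": 0, "turn": 0, "jaw": -0.25},
  {"dx": 0, "dy": 0, "dz": 0, "turn": 0, "jaw": -0.25},
])

```text
t: 16.4
position: [0.5, -0.2655, -0.0068]
orientation: [3.141, -0.002, 0.12]
wrist_force: [-1.4, 0.9, 7.9]
gripper_width: 0.628
grasp_force: 7.6
```

Emit:
step_arm([
  {"dx": 0, "dy": 0, "dz": -0.005, "turn": 0, "jaw": -0.27},
  {"dx": 0, "dy": 0, "dz": -0.015, "turn": 0, "jaw": -0.27},
  {"dx": 0, "dy": 0, "dz": -0.02, "turn": 0, "jaw": -0.27},
  {"dx": 0, "dy": 0, "dz": -0.03, "turn": 0, "jaw": -0.27},
  {"dx": 0, "dy": 0, "dz": -0.03, "turn": 0, "jaw": -0.27},
  {"dx": 0, "dy": 0, "dz": 0, "turn": 0, "jaw": -0.27},
  {"dx": 0, "dy": 0, "dz": 0, "turn": 0, "jaw": -0.27},
])

```text
t: 17.1
position: [0.4992, -0.2652, 0.0929]
orientation: [3.141, -0.002, 0.12]
wrist_force: [-0.0, 0.8, -1.8]
gripper_width: 0.634
grasp_force: 4.1
```

Run:
```python
from h import *
np.set_printoptions(precision=4,suppress=True)
s,f=snap("w11"); print(s["wrist_force"],s["gripper_width"],s["grasp_force"])
h=cv2.cvtColor(f,cv2.COLOR_BGR2HSV)
T=R.from_euler("xyz",s["orientation"])
for z in (.005,.011): print([ (T.inv().apply(np.zeros(3))) is None])
for v in range(60,250,20):
    r=f[v,220:410].astype(int).sum(1)//3; print(v,"".join("%4d"%x for x in r[::5]))
```

```text
17.1 [ 0.4992 -0.2652  0.0929] [ 3.141 -0.002  0.12 ] [-0.12  0.41  0.7   1.73 -0.3   1.1  -0.78]
[-0.0038  0.8226 -1.7688] 0.634299247098688 4.136491778408526
[False]
[False]
60  214 214 214 214 214 214 214 213 214 213 213 214 214 213 213 214 212 213 213 212 213 212 213 212 214 212 214 212 211 211 211 212 212 209 210 212 211 211
80  213 213 213 202 150 220  96 101 102 100 100 101 100 171 214 214 214 214 215 214 213 215 213 121  94 214 214 213 213 213 211 129 131 151 211 211 211 212
100  212 216 102  95  90  64  61 102 101 101 101 101 101 102 103 101 210 214 215 214 215 215 216  96  90 213 214 212 213 214  52  55 190 158 212 212 212 211
120  108 108 109 106  92  84  72  93 105 106 104 104 105 103 105 104 104 105 105 104 214 214 217 103 218 213 213 214 214 217  60  65 206 195 216 100 101  81
140  107 106 105 105  89  91  75  72 104 104 104 104 104 106 104 106 106 107 108 108 108 109 108 109 108 104 211 210 211 169  74 142 178 213 214 105  70  78
160  102 101 101 102 100  87  71  65 100 103 102 101 101 102 103 104 104 106 107 107 108 108 111 109 109 109 161 208 208  82  85 171 158 209 209 210 210 211
180   99 100  99  98 100  99  86  60  66 102  99 100 101 101 101 101 102 103 103 104 105 106 106 105 107 109 109 109 112  82 137 164 209 210 210 210 211 211
200  100  99  99  99  99  99  86  80  61 100 101 100 100 101 100 101 100 101 101 102 102 103 102 186  99 190 213 217 175  68  91 216 213 212 213 212 213 214
220  101  99 100 100 101  99 101  87  61  68 102 102 100  98 106 216 217 216 215 215 215 218  93 216 216 216 216 217  53  71 100 216 216 216 216 215 215 215
240  100 101 102 102 101 103 103  97  88  59 145 212  99 216 213 214 215 215 215 216 216 129 218 217 217 216 216  60  52  81 220 217 216 217 217 216 217 217
```

Run:
```python
from h import *
s,f=load("w11"); T=R.from_euler("xyz",s["orientation"]); z=s["position"][2]+.029
for v,l,r in ((85,0,0),(100,247.5,372.5),(120,250,372),(140,252,370),(160,254,367),(200,260,366),(220,262,362),(240,265,358)):
    if l==0: continue
    P=[T.inv().apply(onz(*ray("wrist",u,v,s),z)-s["position"])*1000 for u in (l,r)]
    print(v,[p.round(1).tolist()[:2] for p in P],"mid",((P[0]+P[1])/2).round(1)[:2])
```

```text
100 [[85.6, -24.3], [85.5, 26.6]] mid [85.6  1.1]
120 [[77.2, -23.5], [77.2, 26.6]] mid [77.2  1.5]
140 [[68.8, -22.9], [68.9, 26.0]] mid [68.8  1.5]
160 [[60.3, -22.4], [60.3, 25.1]] mid [60.3  1.3]
200 [[42.6, -20.7], [42.6, 25.5]] mid [42.6  2.4]
220 [[33.1, -20.3], [33.2, 24.3]] mid [33.2  2. ]
240 [[23.2, -19.5], [23.3, 23.0]] mid [23.2  1.7]
```

Emit:
step_arm([
  {"dx": 0.0053, "dy": -0.04, "dz": 0, "turn": 0, "jaw": -0.27},
  {"dx": 0.0053, "dy": -0.04, "dz": 0, "turn": 0, "jaw": -0.27},
  {"dx": 0.0053, "dy": -0.04, "dz": 0, "turn": 0, "jaw": -0.27},
  {"dx": 0.0053, "dy": -0.04, "dz": 0, "turn": 0, "jaw": -0.27},
  {"dx": 0, "dy": 0, "dz": 0, "turn": 0, "jaw": -0.27},
  {"dx": 0, "dy": 0, "dz": 0, "turn": 0, "jaw": -0.27},
])

```text
t: 17.75
position: [0.5, -0.1023, 0.0907]
orientation: [-3.141, 0.002, 0.123]
wrist_force: [0.5, -0.9, -0.3]
gripper_width: 0.634
grasp_force: 4.2
```

Run:
```python
from h import *
s,f=snap("w12"); print(s["gripper_width"],s["grasp_force"])
h=cv2.cvtColor(f,cv2.COLOR_BGR2HSV); T=R.from_euler("xyz",s["orientation"])
for v in range(60,200,10):
    print(v," ".join("%d/%d"%(a[1],a[2]) for a in h[v,225:400:6]))
m=(h[...,1]>95)&(h[...,0]>8)&(h[...,0]<20); m[200:]=False; m[:,:200]=False;m[:,430:]=False
for c,st in blobs(m,150): print(c,st,onz(*ray("wrist",*c,s),.03),onz(*ray("wrist",*c,s),.01))
```

```text
17.75 [ 0.5    -0.1023  0.0907] [-3.141e+00  2.000e-03  1.230e-01] [-0.43  0.28  0.67  1.87 -0.2   1.05 -1.13]
0.6339620994035857 4.190513454959728
60 4/192 1/190 3/192 1/191 3/191 1/192 1/192 1/193 0/190 7/192 110/216 109/216 110/209 108/200 109/194 109/192 108/196 109/198 109/201 107/205 32/173 1/194 1/194 1/194 1/194 3/196 4/197 1/195 1/195 3/196
70 3/192 3/192 1/192 3/183 3/194 3/192 1/192 1/193 111/203 108/207 110/209 109/215 108/220 107/220 107/219 109/215 109/213 108/214 109/217 107/219 107/219 109/217 5/195 1/194 3/195 4/196 4/196 3/196 1/195 3/196
80 3/191 3/197 3/85 3/88 6/91 3/91 3/89 106/227 109/218 110/215 109/215 108/218 107/220 108/222 107/221 108/220 108/219 108/218 110/214 110/90 110/165 109/209 108/211 4/193 1/197 4/120 20/142 3/177 4/196 3/196
90 5/94 3/91 15/167 15/100 16/62 6/91 111/101 107/100 108/227 109/220 108/217 107/216 109/217 113/81 127/124 130/131 131/101 107/226 108/218 110/97 111/147 107/221 107/223 107/221 2/113 20/51 17/192 1/187 0/194 1/194
100 5/93 0/92 16/78 11/72 16/65 0/91 101/98 104/101 108/102 106/103 107/95 108/87 127/143 128/180 126/186 124/
[... 1145 characters left out ...]
3 8/92 8/94 11/95 11/96 8/96 11/97 11/96 4/185 4/185 3/185 0/160 6/79 6/91 3/164 3/189 1/190 1/190
170 3/89 6/90 3/89 6/79 13/77 13/58 3/89 6/89 6/90 6/90 9/89 8/92 6/91 8/92 8/93 8/92 8/93 11/96 8/96 8/97 5/108 3/186 5/98 3/89 3/79 8/96 3/190 3/189 0/188 3/191
180 6/90 0/88 3/87 6/88 16/79 14/55 0/79 6/89 3/90 6/89 3/88 3/89 6/91 6/92 6/91 3/93 5/93 3/94 5/94 8/97 5/96 5/98 3/98 3/77 3/81 6/92 1/188 3/189 4/190 3/190
190 3/88 3/88 3/89 6/88 16/78 14/56 15/52 3/89 3/88 0/89 3/88 3/90 3/88 0/90 3/90 3/90 6/91 8/93 3/93 0/93 3/93 3/95 3/96 11/68 12/84 3/176 4/190 3/191 3/191 3/191
[313.5, 97.2] [259, 51, 109, 93, 7798] [ 0.58618125 -0.09461318  0.03      ] [ 0.58624619 -0.09467578  0.01      ]
```

Emit:
step_arm([
  {"dx": 0.002, "dy": -0.003, "dz": 0, "turn": 0, "jaw": -0.27},
  {"dx": 0, "dy": 0, "dz": 0.02, "turn": 0, "jaw": -0.27},
  {"dx": 0, "dy": 0, "dz": 0.015, "turn": 0, "jaw": -0.27},
  {"dx": 0, "dy": 0, "dz": 0, "turn": 0, "jaw": -0.27},
  {"dx": 0, "dy": 0, "dz": 0, "turn": 0, "jaw": -0.27},
])

```text
t: 18.3
position: [0.5021, -0.1016, 0.0568]
orientation: [3.141, 0.001, 0.118]
wrist_force: [0.5, -0.4, -1.6]
gripper_width: 0.636
grasp_force: 4.2
```

Run:
```python
from h import *
s,f=snap("w13"); print(s["gripper_width"],s["grasp_force"])
h=cv2.cvtColor(f,cv2.COLOR_BGR2HSV); T=R.from_euler("xyz",s["orientation"])
for v in range(70,150,10):
    print(v," ".join("%d/%d"%(a[1],a[2]) for a in h[v,225:410:6]))
m=(h[...,1]>=113)&(h[...,0]>8)&(h[...,0]<20); m[190:]=False; m[:,:200]=False;m[:,430:]=False
m=cv2.morphologyEx(m.astype(np.uint8),cv2.MORPH_OPEN,np.ones((4,4)))
for c,st in blobs(m,100): print(c,st,[(T.inv().apply(onz(*ray("wrist",*c,s),z)-s["position"])*1000).round(1)[:2].tolist() for z in (.03,)])
```

```text
18.3 [ 0.5021 -0.1016  0.0568] [3.141e+00 1.000e-03 1.180e-01] [-0.41  0.34  0.65  1.9  -0.24  0.98 -1.1 ]
0.6357126993773687 4.172038563192473
70 1/194 3/194 2/130 3/195 3/194 3/195 4/197 108/207 109/210 107/213 108/219 107/221 106/222 107/220 109/218 107/215 110/216 108/218 109/219 109/220 108/220 108/219 109/218 84/186 1/195 0/196 0/195 4/198 3/198 3/198 3/197
80 1/196 6/90 6/85 6/88 0/91 6/88 108/200 108/220 109/217 109/218 108/218 107/219 107/222 106/224 106/223 108/221 108/220 108/219 107/219 109/216 112/96 109/91 109/208 108/211 113/203 4/136 19/146 3/197 3/197 3/198 3/198
90 3/92 3/90 16/78 16/110 16/63 111/101 109/101 107/226 106/221 107/220 107/219 108/219 108/218 108/135 110/88 116/92 109/211 109/224 107/224 107/222 109/94 110/95 106/221 106/222 86/110 20/52 17/197 3/187 1/196 0/196 1/196
100 3/95 6/92 13/76 16/147 9/58 107/100 106/99 104/98 108/99 107/100 108/237 115/91 127/135 126/164 128/178 128/183 127/175 127/162 128/133 106/227 108/106 110/217 105/229 103/230 50/77 15/52 18/202 3/197 1/197 0/196 3/197
110 5/96 5/93 13/80 10/80 4/60 90/94 102/100 106/99 105/100 107/105 117/85 122/86 126/184 125/190 122/197 119/201 124/197 142/145 127/181 129/142 110/100 105/97 106/227 104/229 34/53 13/59 16/190 1/197 1/196 1/195 3/196
120 5/98 8/94 0/92 9/85 4/65 57/81 98/107 101/106 101/106 102/112 115/84 122/92 122/94 122/96 116/103 150/148 113/217 124/196 126/188 127/162 111/99 109/185 106/209 107/212 18/56 14/74 16/178 3/196 4/197 0/195 3/196
130 8/98 5/95 9/87 6/86 8/67 19/68 93/99 97/100 100/99 102/100 106/87 117/89 119/94 118/95 126/87 114/96 118/95 118/93 125/169 126/150 102/100 99/100 107/216 107/208 8/61 15/119 17/163 3/195 3/195 1/195 1/196
140 5/96 3/94 8/95 9/84 4/66 11/67 94/100 96/101 99/103 101/104 102/103 106/84 110/88 114/92 116/92 115/93 115/93 111/92 102/85 98/94 94/98 91/101 93/102 101/156 8/68 14/141 19/162 4/195 3/195 3/195 3/195
[315.0, 115.6] [285, 91, 61, 50, 2273] [[75.6, 3.7]]
```

Roll is centred between the jaws within about 2 mm, so correct that and go down.

Emit:
step_arm([
  {"dx": 0.002, "dy": 0.002, "dz": 0, "turn": 0, "jaw": -0.27},
  {"dx": 0, "dy": 0, "dz": 0.015, "turn": 0, "jaw": -0.27},
  {"dx": 0, "dy": 0, "dz": 0.015, "turn": 0, "jaw": -0.27},
  {"dx": 0, "dy": 0, "dz": 0.012, "turn": 0, "jaw": -0.27},
  {"dx": 0, "dy": 0, "dz": 0.006, "turn": 0, "jaw": -0.27},
  {"dx": 0, "dy": 0, "dz": 0, "turn": 0, "jaw": -0.27},
  {"dx": 0, "dy": 0, "dz": 0, "turn": 0, "jaw": -0.27},
])

```text
t: 19.05
position: [0.5049, -0.1024, 0.0091]
orientation: [3.141, -0.0, 0.12]
wrist_force: [0.3, -0.3, -1.5]
gripper_width: 0.64
grasp_force: 4.2
```

Run:
```python
from h import *
s,f=snap("w14"); print(s["gripper_width"],s["grasp_force"],s["wrist_force"])
h=cv2.cvtColor(f,cv2.COLOR_BGR2HSV)
for v in range(90,170,10):
    print(v," ".join("%d/%d"%(a[1],a[2]) for a in h[v,225:410:6]))
```

```text
19.05 [ 0.5049 -0.1024  0.0091] [ 3.141 -0.     0.12 ] [-0.37  0.42  0.62  1.93 -0.31  0.89 -1.05]
0.6396180813609393 4.171190174238291 [ 0.27391045 -0.25555223 -1.54873515]
90 3/96 3/96 15/84 12/66 13/58 109/227 104/229 105/229 106/227 104/227 107/225 105/225 105/228 108/229 105/228 105/225 106/222 106/224 105/225 104/225 104/227 104/229 105/228 110/165 50/71 19/54 16/206 104/218 1/205 1/205 0/205
100 5/99 33/93 18/85 10/75 12/63 107/105 107/100 110/100 108/221 105/223 108/161 126/105 128/138 126/144 128/147 127/151 128/146 127/141 130/114 105/230 102/229 104/231 103/231 110/100 13/60 14/54 17/219 107/235 4/183 1/205 2/205
110 3/100 93/104 6/82 6/82 12/65 96/106 102/110 105/109 109/105 114/101 126/142 128/164 128/182 126/194 126/194 126/197 126/194 126/188 128/170 127/148 117/139 102/236 102/236 107/112 18/58 13/59 18/203 105/235 49/209 1/205 4/206
120 8/102 93/107 56/95 6/86 15/70 64/84 106/111 104/110 115/93 121/95 125/177 127/189 124/196 123/199 120/206 120/210 124/204 155/143 126/196 127/185 125/155 109/222 101/235 103/109 9/58 11/70 16/189 102/232 93/201 1/204 0/203
130 8/101 4
[... 161 characters left out ...]
102/100 8/63 15/121 18/174 107/216 3/204 1/203 2/205
140 8/99 5/98 95/107 3/86 18/69 22/69 98/104 97/105 112/89 110/97 119/101 120/102 117/105 120/104 135/87 121/97 112/196 120/206 123/197 123/191 122/177 119/143 107/225 93/107 14/71 14/145 19/162 105/220 2/205 1/202 1/205
150 3/96 8/98 26/97 12/85 11/72 15/66 98/102 103/102 104/96 112/91 114/98 117/100 119/101 119/94 118/102 119/103 114/103 110/102 113/106 118/138 116/158 94/106 88/107 83/104 16/79 13/158 16/156 3/203 3/203 1/202 3/204
160 5/94 5/95 5/95 13/80 10/78 12/63 103/106 102/105 104/105 104/98 111/87 117/94 116/97 116/97 120/96 116/99 114/98 110/100 107/98 101/93 94/95 89/109 88/110 71/104 16/81 12/173 3/171 4/201 1/199 3/202 3/202
```

Emit:
step_arm([
  {"dx": 0, "dy": 0, "dz": 0, "turn": 0, "jaw": -0.15},
  {"dx": 0, "dy": 0, "dz": 0, "turn": 0, "jaw": -0.08},
  {"dx": 0, "dy": 0, "dz": 0, "turn": 0, "jaw": 0},
  {"dx": 0, "dy": 0, "dz": 0, "turn": 0, "jaw": 0.1},
  {"dx": 0, "dy": 0, "dz": 0, "turn": 0, "jaw": 0.3},
  {"dx": 0, "dy": 0, "dz": 0, "turn": 0, "jaw": 0.3},
  {"dx": 0, "dy": 0, "dz": 0, "turn": 0, "jaw": 0.3},
], newtons=35)

```text
t: 19.8
position: [0.5048, -0.1022, 0.0088]
orientation: [3.142, -0.0, 0.12]
wrist_force: [0.2, 0.5, 1.6]
gripper_width: 0.509
grasp_force: 35.4
```

Emit:
step_arm([
  {"dx": 0, "dy": 0, "dz": -0.005, "turn": 0, "jaw": 0.3},
  {"dx": 0, "dy": 0, "dz": -0.015, "turn": 0, "jaw": 0.3},
  {"dx": 0, "dy": 0, "dz": -0.025, "turn": 0, "jaw": 0.3},
  {"dx": 0, "dy": 0, "dz": -0.03, "turn": 0, "jaw": 0.3},
  {"dx": 0, "dy": 0, "dz": -0.03, "turn": 0, "jaw": 0.3},
  {"dx": 0, "dy": 0, "dz": -0.025, "turn": 0, "jaw": 0.3},
  {"dx": 0, "dy": 0, "dz": -0.015, "turn": 0, "jaw": 0.3},
  {"dx": 0, "dy": 0, "dz": -0.005, "turn": 0, "jaw": 0.3},
])

```text
t: 20.6
position: [0.5051, -0.1025, 0.1604]
orientation: [3.141, -0.002, 0.12]
wrist_force: [0.4, -0.3, -1.8]
gripper_width: 0.508
grasp_force: 36.0
```

Emit:
step_arm([
  {"dx": 0, "dy": 0, "dz": 0, "turn": 0, "jaw": 0.3},
  {"dx": 0, "dy": 0, "dz": 0, "turn": 0, "jaw": 0.3},
  {"dx": 0, "dy": 0, "dz": 0, "turn": 0, "jaw": 0.3},
  {"dx": 0, "dy": 0, "dz": 0, "turn": 0, "jaw": 0.3},
  {"dx": 0, "dy": 0, "dz": 0, "turn": 0, "jaw": 0.3},
])

```text
t: 21.1
position: [0.5043, -0.1022, 0.1581]
orientation: [3.142, 0.001, 0.12]
wrist_force: [-1.1, 0.3, -2.2]
gripper_width: 0.508
grasp_force: 35.9
```

Run:
```python
from h import *
s,f=snap("w15"); print(s["gripper_width"],s["grasp_force"],s["wrist_force"])
for k,n in (("scene","scene4"),("side","side4")): cv2.imwrite(f"pics/{n}.png",bot.grab_frame(k))
g=load("w14")[1]
for t,q in (("before",g),("now",f)):
    h=cv2.cvtColor(q,cv2.COLOR_BGR2HSV); m=(h[...,1]>=111)&(h[...,0]>8)&(h[...,0]<20); m[190:]=False; m[:,:250]=False;m[:,380:]=False
    m=cv2.morphologyEx(m.astype(np.uint8),cv2.MORPH_OPEN,np.ones((4,4))); print(t,blobs(m,150))
# roll as seen by the fixed cameras: predicted place and colour there
T=R.from_euler("xyz",s["orientation"]); p=s["position"]+T.apply([.0735,0,-.015])
for n,q in (("scene","scene4"),("side","side4")):
    h=cv2.cvtColor(cv2.imread(f"pics/{q}.png"),cv2.COLOR_BGR2HSV); u,v=map(round,proj(n,p)); print(n,u,v,p)
    for dv in range(-9,12,3): print(h[v+dv,u-9:u+10:3,:].tolist())
```

```text
21.1 [ 0.5043 -0.1022  0.1581] [3.142e+00 1.000e-03 1.200e-01] [-0.46  0.21  0.69  1.78 -0.15  1.2  -1.18]
0.5084991523291593 35.94704031944275 [-1.05014467  0.30334189 -2.20538845]
before [([312.0, 132.7], [273, 94, 82, 82, 4876])]
now [([318.1, 117.7], [278, 94, 75, 52, 2491])]
scene 347 165 [ 0.57726484 -0.09343603  0.17306759]
[[126, 85, 30], [90, 12, 22], [150, 22, 35], [13, 83, 92], [15, 92, 86], [135, 12, 42], [84, 38, 34]]
[[120, 22, 35], [94, 73, 28], [10, 20, 39], [17, 129, 125], [17, 128, 181], [18, 82, 115], [90, 12, 44]]
[[15, 28, 36], [19, 106, 65], [16, 122, 96], [18, 122, 107], [18, 125, 147], [16, 57, 143], [117, 19, 133]]
[[18, 115, 69], [17, 117, 94], [17, 125, 100], [17, 80, 93], [0, 12, 84], [111, 18, 97], [124, 22, 91]]
[[19, 94, 73], [17, 89, 89], [5, 18, 83], [113, 23, 87], [111, 30, 84], [109, 24, 85], [114, 14, 89]]
[[165, 15, 70], [107, 21, 85], [113, 27, 84], [113, 27, 86], [107, 20, 88], [108, 27, 93], [102, 14, 91]]
[[116, 24, 73], [111, 21, 85], [120, 18, 87], [105, 14, 74], [110, 18, 84], [0, 5, 53], [105, 19, 55]]
side 325 147 [ 0.57726484 -0.09343603  0.17306759]
[[114, 31, 117], [25, 23, 120], [27, 54, 94], [13, 37, 159], [15, 111, 154], [15, 116, 161], [16, 119, 171]]
[[113, 31, 107], [75, 5, 100], [150, 6, 121], [15, 87, 199], [16, 65, 113], [114, 11, 113], [96, 7, 183]]
[[124, 18, 100], [107, 19, 93], [17, 113, 163], [16, 100, 110], [16, 101, 111], [16, 94, 103], [116, 20, 100]]
[[116, 22, 92], [113, 17, 120], [9, 15, 122], [9, 36, 113], [14, 56, 110], [14, 60, 98], [135, 3, 177]]
[[120, 4, 129], [116, 18, 100], [116, 18, 97], [116, 19, 109], [120, 16, 96], [120, 18, 99], [116, 18, 100]]
[[90, 3, 222], [108, 7, 173], [105, 7, 148], [150, 2, 108], [111, 16, 115], [116, 17, 108], [115, 12, 124]]
[[90, 3, 222], [90, 3, 222], [90, 2, 222], [90, 2, 222], [105, 2, 222], [100, 3, 223], [100, 3, 223]]
```

The roll shows between the jaws at about 17 cm in both fixed views, the grip holds steady and the muffins stand in place, so I'm handing in.

```bash
python3 -c "
from workcell import bot
print(bot.sign_off())"
```

```text
the job is handed in; nothing more can be done
None
```

I put both loose muffins upright in the empty wells and let go. The arm now holds the roll still in the squeezed tongs, its underside about 16 cm above the worktop. I handed the job in at about 21 s; no verdict was returned.

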